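# Hold the rebated offcut in the jig with a diagonal push

### The job

Lift the L-shaped offcut off the top of its pile, leaving the boards beneath it where they are, and set it down on the bed of the holding jig with its upright rib along the fence and its end against the stop block, then let go of it. Now put your fingertips into the inside corner of the L and push it firmly and diagonally, down onto the bed and forward into the fence at once, so that it can be marked. Finish while still holding it pressed like that: do not back off at the end.

Things in the scene. Friction and masses are not known exactly. Their poses are not given: they have to be found in the camera images.
- offcut: the workpiece: pale wooden L-section strip, 100 mm long along its y, 40 mm wide along its x, 0.10 kg (varies). Flat leg 10 mm thick; upright rib 14 mm thick and 38 mm high in all, along its +x edge (rib from x = +6 to +20 mm, open top of the leg from x = -20 to +6 mm). Origin: centre of the underside, z up. It lies on top of the pile, rib on the side away from the robot
- rib (a point): middle of the top edge of the offcut's upright rib (offcut x = +13, y = 0, z = +38 mm), axes as the offcut's
- board_mid: plain board under the offcut, 65 (x) x 112 (y) x 18 mm, loose; origin: centre of the underside. Must stay where it is
- board_low: plain plywood board at the bottom of the pile, on the bench, 75 (x) x 125 (y) x 18 mm, loose; origin: centre of the underside. Must stay where it is
- jig: holding jig fixed to the bench: plywood base 110 (x) x 170 (y) mm with a grey bed on it, bed surface 15 mm above the bench; origin: centre of the base's underside; x points to the fence (away from the robot), y to the stop block, z up
- bed: the smooth, rather slippery grey bed of the jig (friction about 0.35; 108 x 168 mm, top 15 mm above the bench); same origin and axes as the jig
- fence: wooden bar along the far edge of the bed, 20 mm thick, 16 mm high above the bed, 170 mm long; its near face is at x = +35 mm of the jig; same origin and axes as the jig
- stop: wooden block on the bed at the jig's +y end in front of the fence, 46 (x) x 22 (y) mm, 26 mm high above the bed; its face towards the work is at y = +60 mm of the jig; same origin and axes as the jig
- nest (a point): point on the bed surface (jig x = +15, y = +10, z = +15 mm) where the offcut's origin lies when its rib touches the fence and its end touches the stop, axes as the jig's
Mind the look-alikes: they are no part of the job. What is meant by the offcut is not orange, and is the larger of those in its own colour.

How it is judged (in metres and radians):
On the way, in this order (a step that is already met when the one before it is completed fails the run):
1. the offcut is lifted clear of the pile (height (world z) of offcut above 0.055 m and contact force between offcut and board_mid below 0.05 N and contact force between offcut and the fingers above 0.5 N), for 0.2 s.
2. the offcut lies flat on the jig's bed, let go, near its place (horizontal distance between offcut and nest below 0.04 m and z of offcut in the frame of nest below 0.004 m and angle between offcut's own z axis and vertical below 0.08 rad and contact force between offcut and the arm below 0.05 N and contact force between offcut and the fingers below 0.05 N), for 0.2 s.
At the end, for the whole second after the job is handed in: For the last second the fingers press the offcut (over 3 N), still and level within 0.06 rad, onto the bed (over 4 N) and its rib into the fence (over 2.5 N, within 3 mm and 0.05 rad), its end within 5 mm of the stop block; the boards of the pile lie within 20 mm of their places (contact force between offcut and fence above 2.5 N and contact force between offcut and bed above 4 N and contact force between offcut and the fingers above 3 N and x of offcut in the frame of nest between -0.003 and 0.004 m and y of offcut in the frame of nest between -0.005 and 0.004 m and z of offcut in the frame of nest between -0.004 and 0.003 m and angle between offcut's own z axis and vertical below 0.06 rad and angle between the y axis of offcut and the y axis of jig, either way round below 0.05 rad and x of rib in the frame of nest above 0.005 m and linear speed of offcut below 0.01 m/s and distance of each of board_low, board_mid from where it was at the start of the episode below 0.02 m); the arm keeps its last pose, push and grip.
It fails at once if a board of the pile is dragged or knocked away (distance of any of board_low, board_mid from where it was at the start of the episode above 0.03 m).
It also fails if it takes over 54 s, if anything falls off the work surface, if the arm or the gripper's body presses on something with over 40 N, if the wrist force passes 120 N, or if a joint passes its speed limit or range.

### The arm

A 6-joint arm with a two-finger parallel gripper is mounted at the origin on a cart in front of the work surface, level with it; the furniture and walls round the work are solid. World frame = base frame: x ahead of the robot, y to its left, z up, the work surface at z = 0. Lengths are in mm, angles in rad, forces in N, time in s.
With the tool pointing down it reaches from about 275 to 1000 mm from the base axis. Payload 8.4 kg.
Tool frame: the origin (TCP) lies on the centre line of the jaws, within the pads' length; the fingertips stand 25 mm ahead of it and the grasp point (between the pads) lies 6 mm ahead of it; z points along the fingers, x is the direction in which the jaws open and shut, and the axes are right-handed (so a half turn about z gives the same grasp; the last joint's range is limited). The gripper opens to 85 mm and grips with 20 to 120 N. Pads are 22 mm wide; open, the fingers measure 114 mm over their backs; the gripper's body (76 mm by 85 mm) begins 54 mm behind the grasp point. The pads swing forward as they close: fully open they stand 13 mm farther back than shut.
Start: joints at [1.18, 0.353, 1.633, -0, 1.155, -0.002], TCP at [236.923, 578.356, 256.281] pointing down, gripper open.
Joint ranges: [-2.63, 2.63], [-0.92, 2.1], [0.06, 2.66], [-1.3, 4.44], [0, 2.69], [-3.02, 3.02]. Speed limits (rad/s): [2.22, 2.22, 2.79, 3.14, 3.14, 3.14].

### API

Orientations are given as [roll, pitch, yaw] about the fixed x, y, z axes, in that order (R = Rz(yaw) Ry(pitch) Rx(roll)).
In Python, from rig import r gives the robot as it stands. The module is installed in compiled form; this text tells all that it offers.
- The arm moves only by the tool jog_arm, never from a script. Its argument "deltas" is a list of rows, each an object with "gripper": the gripper command: -1 is fully open, 1 is shut, values between are in proportion; "translation": the shift along the world's x, y, z in units of 10 cm (1.0 is 10 cm), a list of three; "dr": the turn, a rotation vector about the world's x, y, z in units of pi/2 rad (1.0 is pi/2 rad), a list of three. In form: [{"gripper": gripper, "translation": [x, y, z], "dr": [wx, wy, wz]}, ...]. A call has 1 to 12 rows; each row shifts and turns the commanded pose from where the row before left it; what a row does not reach is not made up. A row lasts 1/12 s, in which the tool goes at most 41.7 mm and 7.16 degrees, less where a joint would pass 70% of its speed; a pose out of reach is approached as far as the arm can. A call with a number of a shift or a turn outside -1 to 1 is refused whole. A call with a gripper value outside its range is refused whole. The fingers move at their own pace and stop on an object; "squeeze" is the grip in N (left out, the last holds). Time passes only in rows, so rows that do not move let the fingers close. It gives the time, the measured TCP pose, the force and the opening at its end, in the units of the state.
- r.sense(): the state, without advancing time (a new reading comes with each control period).
- r.grab_frame(name): name is "side" or "top" or "wrist"; returns the picture (420x560x3 uint8, blue, green, red); there is no depth.
- r.calibration(name): a dict with "mtx" (3x3 intrinsics, pixels), "world_from_camera" (4x4, takes a point from camera to world coordinates). Camera axes: x right, y down, z forward; pixel columns grow to the right and rows downward; lengths in mm; the calibration is good to about 2 mm. A picture is of the moment at which its call begins: read the wrist's pose just before it. calibration takes no time and is no camera call; for the wrist camera it gives the pose at the moment of the call.
- r.sign_off(): hands the job in, once; it reports no verdict.
The state is a dict: "clock": time; "qpos": joint angles; "qvel": joint speeds; "joint_efforts": joint torques, N m; "eef_pos": TCP position; "tcp_rot": TCP orientation; "contact_force": force on the tool from outside, world axes, zero at the start; "wrist_torque": the same for the moment, N m; "opening": opening from 0.0 (shut) to 1.0 (fully open).
Only numpy, scipy, OpenCV 4.12 (cv2) and the standard library are available. Lean on these libraries where they do the work, as an engineer would, in place of code of your own. Each camera call takes 0.05 s, during which the arm holds its last target. There are 200 camera calls.

## Working session

There is one attempt and no reset: what is moved stays moved. The work goes in short steps, Python scripts to look and compute and a tool call to move; the robot and the scene stay as the last step left them, time stands still between calls to the robot, and variables do not carry over. Pictures are saved under pics/ and viewed, about 8 in all and at most 12, crops included, and the job is handed in when it is done.

Besides the shell and the picture viewer there is one more tool, called in YAML: its name, and indented under it one key for each argument. jog_arm: Moves the arm, as the interface text tells. Shifts and turns lie within -1 to 1; 1 stands for 10 cm of shift or pi/2 rad of turn. Its arguments: {"type":"object","properties":{"deltas":{"type":"array"},"squeeze":{"type":"number"}},"required":["deltas"]}

```bash
mkdir -p pics; python3 - <<'E'
from rig import r
import cv2,numpy as np
a=r.grab_frame("top");b=r.grab_frame("side");w=r.grab_frame("wrist")
for n,i in zip("top side wrist".split(),(a,b,w)):
    cv2.imwrite(f"pics/{n}0.png",i)
    c=r.calibration(n);print(n,c["mtx"].round(1).tolist(),c["world_from_camera"].round(3).tolist())
print(r.sense())
E
```

```text
top [[405.8, 0.0, 270.3], [0.0, 405.8, 203.7], [0.0, 0.0, 1.0]] [[0.012, -0.999, 0.047, 566.541], [-0.999, -0.013, -0.036, 302.891], [0.036, -0.046, -0.998, 931.554], [0.0, 0.0, 0.0, 1.0]]
side [[410.5, 0.0, 289.2], [0.0, 410.5, 207.4], [0.0, 0.0, 1.0]] [[1.0, 0.008, 0.006, 634.465], [-0.001, -0.545, 0.838, -440.197], [0.01, -0.838, -0.545, 551.994], [0.0, 0.0, 0.0, 1.0]]
wrist [[310.7, 0.0, 276.0], [0.0, 310.7, 208.8], [0.0, 0.0, 1.0]] [[0.379, 0.884, 0.274, 167.567], [0.925, -0.362, -0.113, 607.123], [-0.001, 0.296, -0.955, 374.286], [0.0, 0.0, 0.0, 1.0]]
{'clock': 0.15, 'qpos': array([ 1.17961660e+00,  3.53514977e-01,  1.63390979e+00,  7.87370440e-06,
        1.15517980e+00, -2.39369388e-03]), 'qvel': array([ 0.00017848, -0.00146576, -0.00084326, -0.00275849,  0.0003191 ,
       -0.00064865]), 'joint_efforts': array([-2.36123615e-04, -6.05633211e+01, -3.42337918e+01, -1.24998801e-04,
        6.25206681e-03, -7.94314315e-05]), 'eef_pos': array([236.79501486, 578.0796027 , 255.74083416]), 'tcp_rot': array([-3.14158303e+00,  1.01189230e-03,  1.18200711e+00]), 'contact_force': array([0.19239442, 0.57445887, 0.2750286 ]), 'wrist_torque': array([ 0.02812537, -0.02186871,  0.02185581]), 'opening': 1.000184871661157}
```

View pics/top0.png

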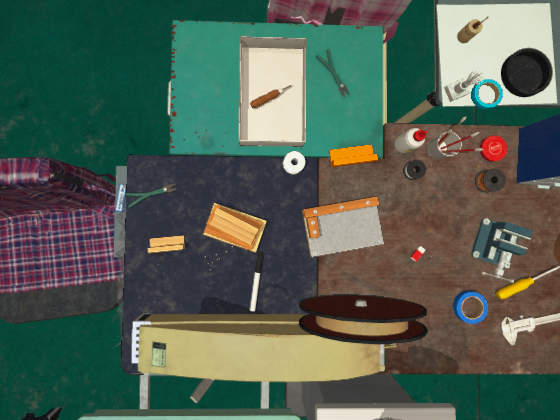

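View pics/side0.png

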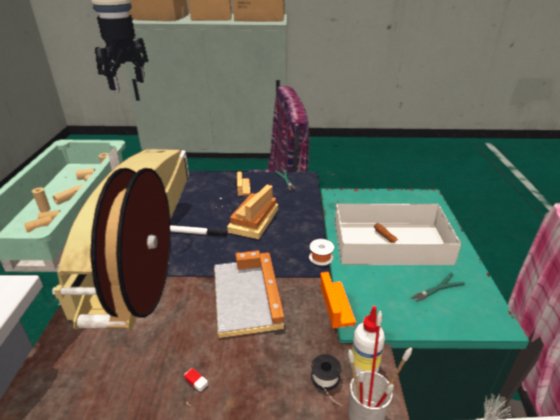

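The top view shows the pile at about (235,228) and the jig at (343,225), with the fence on the far side and the stop at (312,228). The small look-alike is at (166,243) and the orange one at (353,155). The machine with the reel stands nearer the robot, around (360,320).

```bash
python3 - <<'E'
import cv2,numpy as np
a=cv2.imread("pics/top0.png");b=cv2.imread("pics/side0.png")
A=cv2.resize(a[185:275,190:390],None,fx=4,fy=4,interpolation=cv2.INTER_CUBIC)[:, :]
B=cv2.resize(b[170:345,200:360],None,fx=3.4,fy=3.4,interpolation=cv2.INTER_CUBIC)
cv2.imwrite("pics/topz.png",A);cv2.imwrite("pics/sidez.png",B)
E
```

```text
(no output)
```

View pics/topz.png

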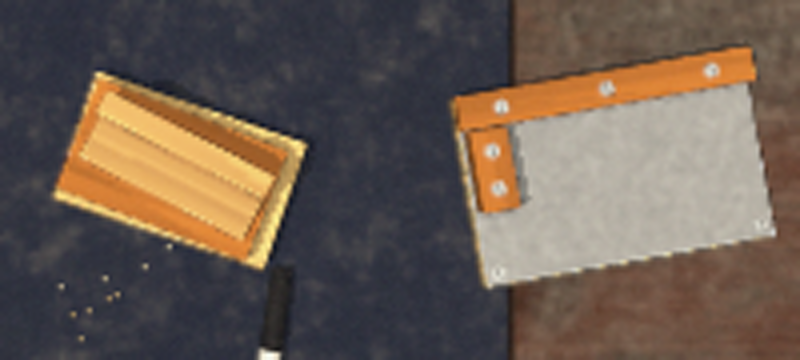

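View pics/sidez.png

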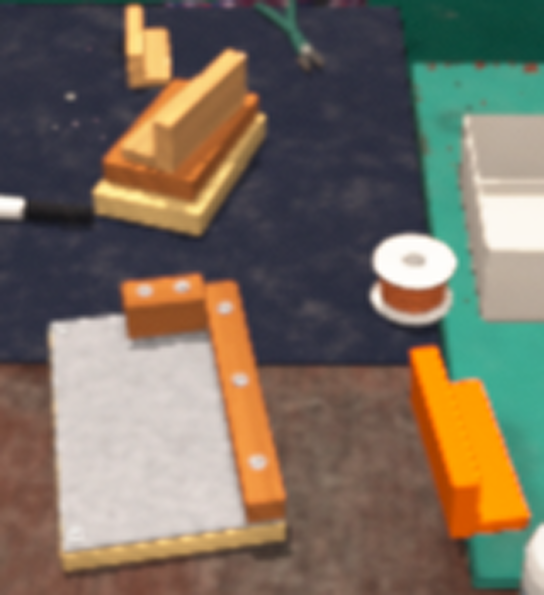

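The zooms show the rib on the far side of the offcut, with top-zoom corners around (112,92), (283,158), (245,238) and (78,155). The jig's fence top runs from (452,97) to (752,47), and the bed's near corners are at (488,285) and (773,235).

```bash
cat > h.py <<'E'
import numpy as np
from rig import r
def ray(name,px,z,cal=None):
    c=cal or r.calibration(name);T=c["world_from_camera"];px=np.atleast_2d(px).astype(float)
    d=np.linalg.solve(c["mtx"],np.c_[px,np.ones(len(px))].T).T@T[:3,:3].T
    o=T[:3,3];return o+d*((z-o[2])/d[:,2])[:,None]
def proj(name,P,cal=None):
    c=cal or r.calibration(name);T=np.linalg.inv(c["world_from_camera"]);P=np.atleast_2d(P)
    q=(P@T[:3,:3].T+T[:3,3])@c["mtx"].T;return q[:,:2]/q[:,2:]
E
python3 - <<'E'
from h import *
z=lambda l:np.array(l)/4+[190,185]
s=lambda l:np.array(l)/3.4+[200,170]
def show(n,p):
    print(n,p.round(1)[:,:2].tolist(),[round(float(np.hypot(*(p[i+1]-p[i])[:2])),1) for i in range(len(p)-1)],np.degrees(np.arctan2(*(p[1]-p[0])[1::-1])).round(1))
show("bed near",ray("top",z([(773,235),(488,285)]),15))
show("fence far top",ray("top",z([(752,47),(452,97)]),31))
show("fence near top",ray("top",z([(757,78),(459,128)]),31))
show("rib top far z74",ray("top",z([(283,153),(112,91)]),74))
show("leg near z46",ray("top",z([(245,238),(78,155)]),46))
show("side rib top",ray("side",s([(162,122),(240,50)]),74))
show("side fence top near edge",ray("side",s([(248,515),(205,283)]),31))
show("side fence top far edge",ray("side",s([(284,498),(238,283)]),31))
show("side bed near",ray("side",s([(63,550),(50,322)]),15))
E
```

```text
bed near [[521.6, 11.9], [491.9, 174.5]] [165.3] 100.4
fence far top [[627.5, 28.7], [597.3, 197.6]] [171.6] 100.2
fence near top [[610.1, 25.9], [580.0, 193.6]] [170.3] 100.2
rib top far z74 [[565.1, 291.9], [596.6, 382.3]] [95.8] 70.8
leg near z46 [[518.7, 311.6], [562.7, 402.7]] [101.1] 64.2
side rib top [[550.9, 299.9], [596.7, 391.7]] [102.6] 63.5
side fence top near edge [[613.6, 19.7], [582.9, 193.6]] [176.6] 100.0
side fence top far edge [[630.8, 30.5], [602.2, 193.8]] [165.8] 99.9
side bed near [[524.8, 11.5], [493.7, 176.7]] [168.1] 100.7
```

jog_arm:
  deltas:
    - {"gripper":-1,"translation":[0.265,-0.19,-0.02],"dr":[0,0,-0.078]}
    - {"gripper":-1,"translation":[0.265,-0.19,-0.02],"dr":[0,0,-0.078]}
    - {"gripper":-1,"translation":[0.265,-0.19,-0.02],"dr":[0,0,-0.078]}
    - {"gripper":-1,"translation":[0.265,-0.19,-0.02],"dr":[0,0,-0.078]}
    - {"gripper":-1,"translation":[0.265,-0.19,-0.02],"dr":[0,0,-0.078]}
    - {"gripper":-1,"translation":[0.265,-0.19,-0.02],"dr":[0,0,-0.078]}
    - {"gripper":-1,"translation":[0.265,-0.19,-0.02],"dr":[0,0,-0.078]}
    - {"gripper":-1,"translation":[0.265,-0.19,-0.02],"dr":[0,0,-0.078]}
    - {"gripper":-1,"translation":[0.265,-0.19,-0.02],"dr":[0,0,-0.078]}
    - {"gripper":-1,"translation":[0.265,-0.19,-0.02],"dr":[0,0,-0.078]}
    - {"gripper":-1,"translation":[0.265,-0.19,-0.02],"dr":[0,0,-0.078]}
    - {"gripper":-1,"translation":[0.265,-0.19,-0.02],"dr":[0,0,-0.078]}

```text
clock: 1.15
eef_pos: [556.0, 349.1, 231.9]
tcp_rot: [3.141, 0.0, -0.294]
contact_force: [0.2, 0.8, -0.1]
opening: 0.999
```

```bash
python3 - <<'E'
from h import *
import cv2
s=r.sense();print(s["clock"],s["eef_pos"],s["tcp_rot"],s["qpos"],s["contact_force"])
c=r.calibration("wrist");w=r.grab_frame("wrist");b=r.grab_frame("side")
np.savez("w1.npz",**c)
cv2.imwrite("pics/w1.png",w);cv2.imwrite("pics/s1.png",b)
cv2.imwrite("pics/c1.png",cv2.resize(np.vstack([w,b]),None,fx=.71,fy=.71,interpolation=cv2.INTER_AREA))
T=c["world_from_camera"];print(T.round(2).tolist())
# reel hub by two rays
def l(n,p):
    c=r.calibration(n);return c["world_from_camera"][:3,3],c["world_from_camera"][:3,:3]@np.linalg.solve(c["mtx"],[*p,1])
for name,pt,ps in (("hub",(361,303),(152,242)),):
    o1,d1=l("top",pt);o2,d2=l("side",ps)
    t=np.linalg.lstsq(np.c_[d1,-d2],o2-o1,rcond=None)[0];print(name,o1+d1*t[0],o2+d2*t[1])
E
```

```text
1.15 [555.96990126 349.11981047 231.91060158] [ 3.14126802e+00  3.60547467e-04 -2.94370664e-01] [5.58403024e-01 4.23736161e-01 1.58416512e+00 6.39570190e-05
 1.13417306e+00 8.52746570e-01] [ 0.18350217  0.75300193 -0.07192514]
[[0.96, -0.28, -0.08, 578.26], [-0.29, -0.91, -0.28, 421.61], [0.0, 0.3, -0.96, 350.46], [0.0, 0.0, 0.0, 1.0]]
hub [411.34357216  94.21795223 134.97679378] [413.6981304   94.7273795  134.38460443]
```

View pics/w1.png

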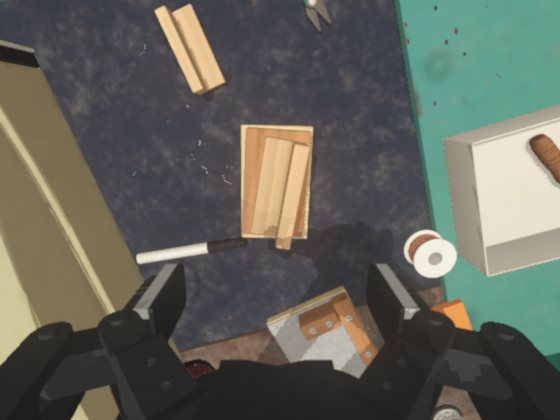

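The wrist view shows the offcut with its rib top running from about (302,145) to (283,247), and the leg's near edge from (266,138) to (253,236).

```bash
python3 - <<'E'
from h import *
import cv2
c=dict(np.load("w1.npz"))
p=ray("w",[(294,142),(309,147),(289,249),(276,245)],74,c);print(p.round(1))
q=ray("w",[(266,138),(253,236)],46,c);print(q.round(1))
yaw=lambda a,b:np.degrees(np.arctan2(*(b-a)[1::-1]))
print(yaw(p[2],p[1]),yaw(p[3],p[0]),yaw(q[1],q[0]))
i=cv2.imread("pics/w1.png")[115:265,215:335];cv2.imwrite("pics/w1z.png",cv2.resize(i,None,fx=4,fy=4,interpolation=cv2.INTER_CUBIC))
E
```

```text
[[586.5 393.7  74. ]
 [597.9 385.7  74. ]
 [554.  297.1  74. ]
 [543.1 304.8  74. ]]
[[562.7 402.3  46. ]
 [519.4 309.9  46. ]]
63.62789443374371 63.99363233178558 64.8791414346206
```

View pics/w1z.png

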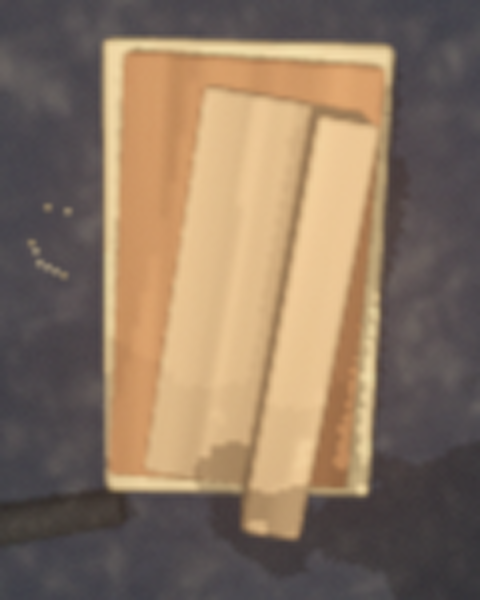

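jog_arm:
  deltas:
    - {"gripper":-1,"translation":[0.07,-0.015,-0.1],"dr":[0,0,-0.051]}
    - {"gripper":-1,"translation":[0.07,-0.015,-0.2],"dr":[0,0,-0.051]}
    - {"gripper":-1,"translation":[0,0,-0.3],"dr":[0,0,0]}
    - {"gripper":-1,"translation":[0,0,-0.3],"dr":[0,0,0]}
    - {"gripper":-1,"translation":[0,0,-0.25],"dr":[0,0,0]}
    - {"gripper":-1,"translation":[0,0,-0.2],"dr":[0,0,0]}
    - {"gripper":-1,"translation":[0,0,-0.1],"dr":[0,0,0]}
    - {"gripper":-1,"translation":[0,0,-0.1],"dr":[0,0,0]}
    - {"gripper":-1,"translation":[0,0,0],"dr":[0,0,0]}

```text
clock: 2.0
eef_pos: [568.0, 347.2, 75.7]
tcp_rot: [3.14, 0.001, -0.448]
contact_force: [-0.0, 0.2, -0.5]
opening: 1.004
```

jog_arm:
  deltas:
    - {"gripper":0,"translation":[0,0,0],"dr":[0,0,0]}
    - {"gripper":0.2,"translation":[0,0,0],"dr":[0,0,0]}
    - {"gripper":0.3,"translation":[0,0,0],"dr":[0,0,0]}
    - {"gripper":0.4,"translation":[0,0,0],"dr":[0,0,0]}
    - {"gripper":0.5,"translation":[0,0,0],"dr":[0,0,0]}
    - {"gripper":0.5,"translation":[0,0,0],"dr":[0,0,0]}
  squeeze: 30

```text
clock: 2.5
eef_pos: [569.1, 347.5, 77.8]
tcp_rot: [-3.141, -0.0, -0.448]
contact_force: [0.4, 0.7, 0.4]
opening: 0.251
```

jog_arm:
  deltas:
    - {"gripper":0.6,"translation":[0,0,0],"dr":[0,0,0]}
    - {"gripper":0.7,"translation":[0,0,0],"dr":[0,0,0]}
    - {"gripper":0.8,"translation":[0,0,0],"dr":[0,0,0]}
    - {"gripper":1,"translation":[0,0,0],"dr":[0,0,0]}
    - {"gripper":1,"translation":[0,0,0],"dr":[0,0,0]}
    - {"gripper":1,"translation":[0,0,0],"dr":[0,0,0]}
  squeeze: 40

```text
clock: 3.0
eef_pos: [569.3, 347.5, 77.7]
tcp_rot: [-3.141, -0.0, -0.448]
contact_force: [0.5, -0.5, 5.7]
opening: 0.156
```

jog_arm:
  deltas:
    - {"gripper":1,"translation":[0,0,0.05],"dr":[0,0,0]}
    - {"gripper":1,"translation":[0,0,0.1],"dr":[0,0,0]}
    - {"gripper":1,"translation":[0,0,0.15],"dr":[0,0,0]}
    - {"gripper":1,"translation":[0,0,0.25],"dr":[0,0,0]}
    - {"gripper":1,"translation":[0,0,0.25],"dr":[0,0,0]}
    - {"gripper":1,"translation":[0,0,0.2],"dr":[0,0,0]}
    - {"gripper":1,"translation":[0,0,0],"dr":[0,0,0]}
    - {"gripper":1,"translation":[0,0,0],"dr":[0,0,0]}
    - {"gripper":1,"translation":[0,0,0],"dr":[0,0,0]}

```text
clock: 3.75
eef_pos: [568.2, 347.0, 176.4]
tcp_rot: [3.14, 0.001, -0.448]
contact_force: [0.3, -0.5, -3.2]
opening: 0.156
```

```bash
python3 - <<'E'
from h import *
import cv2
s=r.sense();print(s["clock"],s["eef_pos"],s["tcp_rot"],s["opening"],s["contact_force"])
c=r.calibration("wrist");w=r.grab_frame("wrist");b=r.grab_frame("side");t=r.grab_frame("top")
np.savez("w2.npz",**c)
cv2.imwrite("pics/w2.png",w);cv2.imwrite("pics/s2.png",b);cv2.imwrite("pics/t2.png",t)
v=np.hstack([cv2.resize(w,(560,420)),cv2.resize(b[130:340,200:320],(240,420))]);cv2.imwrite("pics/c2.png",v)
E
```

```text
3.75 [568.23804252 347.00321801 176.44699116] [ 3.14043136e+00  7.96155134e-04 -4.48395230e-01] 0.1555849602136487 [ 0.29713078 -0.46066541 -3.21260534]
```

View pics/c2.png

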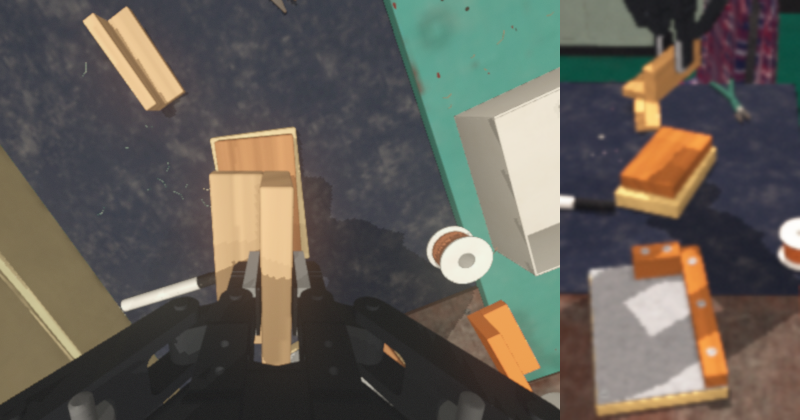

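The offcut is held level, and both boards are still in their places. Next I carry it over the jig, aiming short of the fence and the stop.

jog_arm:
  deltas:
    - {"gripper":1,"translation":[0.01,-0.15,0],"dr":[0,0,0.04]}
    - {"gripper":1,"translation":[0.01,-0.25,0],"dr":[0,0,0.04]}
    - {"gripper":1,"translation":[0.01,-0.25,0],"dr":[0,0,0.04]}
    - {"gripper":1,"translation":[0.01,-0.25,0],"dr":[0,0,0.04]}
    - {"gripper":1,"translation":[0.01,-0.25,0],"dr":[0,0,0.04]}
    - {"gripper":1,"translation":[0.01,-0.25,0],"dr":[0,0,0.04]}
    - {"gripper":1,"translation":[0.01,-0.25,0],"dr":[0,0,0.04]}
    - {"gripper":1,"translation":[0.01,-0.25,0],"dr":[0,0,0.04]}
    - {"gripper":1,"translation":[0.02,-0.25,0],"dr":[0,0,0.04]}
    - {"gripper":1,"translation":[0.02,-0.23,0],"dr":[0,0,0.039]}
    - {"gripper":1,"translation":[0,0,0],"dr":[0,0,0]}
    - {"gripper":1,"translation":[0,0,0],"dr":[0,0,0]}

```text
clock: 4.9
eef_pos: [580.6, 108.3, 176.5]
tcp_rot: [-3.141, 0.001, 0.175]
contact_force: [0.3, 0.4, -1.3]
opening: 0.152
```

jog_arm:
  deltas:
    - {"gripper":1,"translation":[0,0,-0.25],"dr":[0,0,0]}
    - {"gripper":1,"translation":[0,0,-0.25],"dr":[0,0,0]}
    - {"gripper":1,"translation":[0,0,-0.15],"dr":[0,0,0]}
    - {"gripper":1,"translation":[0,0,-0.05],"dr":[0,0,0]}
    - {"gripper":1,"translation":[0,0,0],"dr":[0,0,0]}
    - {"gripper":1,"translation":[0,0,0],"dr":[0,0,0]}
    - {"gripper":1,"translation":[0,0,0],"dr":[0,0,0]}

```text
clock: 5.48
eef_pos: [581.7, 109.9, 108.3]
tcp_rot: [-3.142, -0.002, 0.178]
contact_force: [0.2, -0.7, -1.7]
opening: 0.156
```

```bash
python3 - <<'E'
from h import *
import cv2
s=r.sense();print(s["clock"],s["eef_pos"],s["tcp_rot"],s["opening"],s["contact_force"])
c=r.calibration("wrist");w=r.grab_frame("wrist");b=r.grab_frame("side");t=r.grab_frame("top")
np.savez("w3.npz",**c)
cv2.imwrite("pics/w3.png",w);cv2.imwrite("pics/s3.png",b);cv2.imwrite("pics/t3.png",t)
v=np.hstack([cv2.resize(w,(480,360)),cv2.resize(b[190:350,195:335],(315,360),interpolation=cv2.INTER_CUBIC)]);cv2.imwrite("pics/c3.png",v)
E
```

```text
5.4833 [581.67245586 109.94047352 108.27607508] [-3.14152222e+00 -1.58428241e-03  1.78451423e-01] 0.15635273699351004 [ 0.23311713 -0.70842819 -1.73212339]
```

View pics/c3.png

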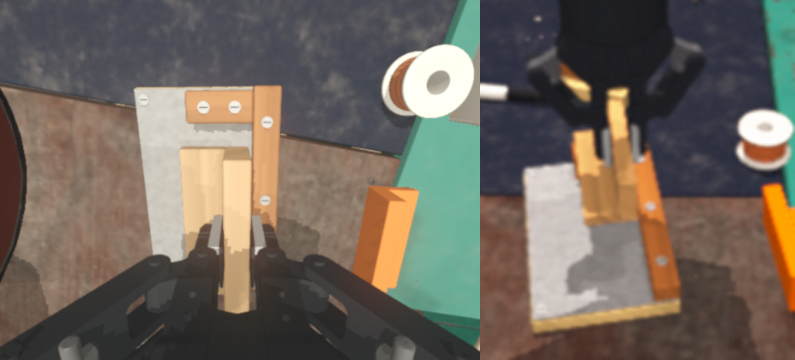

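The wrist view shows the offcut parallel to the fence. The fence's near edge is at column 253 and the stop face at about row 122, and there is a gap to both.

```bash
python3 - <<'E'
from h import *
c=dict(np.load("w3.npz"));k=560/480
f=ray("w",np.array([(253,92),(252,195)])*k,31,c)
st=ray("w",np.array([(190,123),(250,122)])*k,41,c)
bl=ray("w",np.array([(141,98),(148,200)])*k,15,c)
e=ray("w",np.array([(182,149),(222,149)])*k,76.6,c)
rb=ray("w",np.array([(224,160),(251,160)])*k,104.6,c)
th=.178;R=np.array([[np.cos(th),np.sin(th)],[-np.sin(th),np.cos(th)]])
t=np.array([581.67,109.94])
for n,p in dict(fence=f,stop=st,leftedge=bl,legend=e,ribend=rb).items(): print(n,p[:,:2].round(1).tolist(),"rel tool",((p[:,:2]-t)@R.T).round(1).tolist())
E
```

```text
fence [[579.8, 189.6], [594.1, 114.1]] rel tool [[12.3, 78.8], [12.9, 1.9]]
stop [[540.7, 161.9], [581.0, 169.8]] rel tool [[-31.2, 58.4], [10.0, 59.1]]
leftedge [[497.8, 170.7], [509.7, 88.3]] rel tool [[-71.8, 74.6], [-74.6, -8.6]]
legend [[543.4, 150.9], [565.8, 154.9]] rel tool [[-30.4, 47.1], [-7.6, 47.1]]
ribend [[568.1, 155.4], [580.6, 157.7]] rel tool [[-5.3, 47.2], [7.4, 47.2]]
```

jog_arm:
  deltas:
    - {"gripper":1,"translation":[0,0,-0.2],"dr":[0,0,0]}
    - {"gripper":1,"translation":[0,0,-0.15],"dr":[0,0,0]}
    - {"gripper":1,"translation":[0,0,-0.08],"dr":[0,0,0]}
    - {"gripper":1,"translation":[0,0,-0.05],"dr":[0,0,0]}
    - {"gripper":1,"translation":[0,0,0],"dr":[0,0,0]}
    - {"gripper":1,"translation":[0,0,0],"dr":[0,0,0]}

```text
clock: 6.13
eef_pos: [581.2, 109.4, 59.7]
tcp_rot: [-3.142, -0.0, 0.178]
contact_force: [0.7, 0.4, -2.0]
opening: 0.155
```

jog_arm:
  deltas:
    - {"gripper":1,"translation":[0,0,-0.02],"dr":[0,0,0]}
    - {"gripper":1,"translation":[0,0,0],"dr":[0,0,0]}
    - {"gripper":1,"translation":[0,0,0],"dr":[0,0,0]}

```text
clock: 6.38
eef_pos: [581.2, 109.4, 57.8]
tcp_rot: [-3.142, -0.001, 0.178]
contact_force: [0.6, -0.4, -1.3]
opening: 0.155
```

jog_arm:
  deltas:
    - {"gripper":1,"translation":[-0.01,0.05,0],"dr":[0,0,0]}
    - {"gripper":1,"translation":[-0.01,0.03,0],"dr":[0,0,0]}
    - {"gripper":1,"translation":[0,0,0],"dr":[0,0,0]}
    - {"gripper":1,"translation":[0,0,0],"dr":[0,0,0]}

```text
clock: 6.72
eef_pos: [578.8, 117.7, 57.3]
tcp_rot: [3.142, 0.0, 0.179]
contact_force: [0.4, 0.4, -1.4]
opening: 0.149
```

jog_arm:
  deltas:
    - {"gripper":1,"translation":[0.03,0.005,0],"dr":[0,0,0]}
    - {"gripper":1,"translation":[0.02,0.004,0],"dr":[0,0,0]}
    - {"gripper":1,"translation":[0,0,0],"dr":[0,0,0]}
    - {"gripper":1,"translation":[0,0,0],"dr":[0,0,0]}

```text
clock: 7.05
eef_pos: [584.2, 118.2, 57.2]
tcp_rot: [3.142, -0.0, 0.178]
contact_force: [0.5, 0.3, -1.7]
opening: 0.152
```

Nothing has touched yet, so I creep further towards the stop and then the fence.

jog_arm:
  deltas:
    - {"gripper":1,"translation":[-0.004,0.02,0],"dr":[0,0,0]}
    - {"gripper":1,"translation":[0,0,0],"dr":[0,0,0]}
    - {"gripper":1,"translation":[0,0,0],"dr":[0,0,0]}

```text
clock: 7.3
eef_pos: [583.4, 120.3, 57.3]
tcp_rot: [-3.142, 0.0, 0.178]
contact_force: [0.4, 0.8, -1.1]
opening: 0.157
```

jog_arm:
  deltas:
    - {"gripper":1,"translation":[0.02,0.004,0],"dr":[0,0,0]}
    - {"gripper":1,"translation":[0,0,0],"dr":[0,0,0]}
    - {"gripper":1,"translation":[0,0,0],"dr":[0,0,0]}

```text
clock: 7.55
eef_pos: [584.9, 120.5, 57.1]
tcp_rot: [3.142, 0.002, 0.179]
contact_force: [-3.4, -0.1, 0.1]
opening: 0.153
```

jog_arm:
  deltas:
    - {"gripper":1,"translation":[-0.008,0.02,0],"dr":[0,0,0]}
    - {"gripper":1,"translation":[0,0,0],"dr":[0,0,0]}
    - {"gripper":1,"translation":[0,0,0],"dr":[0,0,0]}

```text
clock: 7.8
eef_pos: [584.7, 121.6, 57.2]
tcp_rot: [3.14, 0.0, 0.179]
contact_force: [-0.8, -8.2, -0.6]
opening: 0.154
```

jog_arm:
  deltas:
    - {"gripper":1,"translation":[-0.004,0.015,0],"dr":[0,0,0]}
    - {"gripper":1,"translation":[0,0,0],"dr":[0,0,0]}
    - {"gripper":1,"translation":[0,0,0],"dr":[0,0,0]}

```text
clock: 8.05
eef_pos: [584.7, 121.7, 57.4]
tcp_rot: [3.138, 0.0, 0.18]
contact_force: [0.9, -17.0, -0.1]
opening: 0.151
```

jog_arm:
  deltas:
    - {"gripper":1,"translation":[0.006,-0.022,0],"dr":[0,0,0]}
    - {"gripper":1,"translation":[0,0,-0.008],"dr":[0,0,0]}
    - {"gripper":1,"translation":[0,0,-0.008],"dr":[0,0,0]}
    - {"gripper":1,"translation":[0,0,0],"dr":[0,0,0]}
    - {"gripper":1,"translation":[0,0,0],"dr":[0,0,0]}

```text
clock: 8.47
eef_pos: [584.7, 121.4, 56.4]
tcp_rot: [3.141, 0.001, 0.179]
contact_force: [-5.2, -6.6, 10.3]
opening: 0.157
```

jog_arm:
  deltas:
    - {"gripper":1,"translation":[-0.004,-0.006,0.01],"dr":[0,0,0]}
    - {"gripper":0.6,"translation":[0,0,0],"dr":[0,0,0]}
    - {"gripper":0.4,"translation":[0,0,0],"dr":[0,0,0]}
    - {"gripper":0.2,"translation":[0,0,0],"dr":[0,0,0]}
    - {"gripper":0.0,"translation":[0,0,0],"dr":[0,0,0]}
    - {"gripper":0.0,"translation":[0,0,0],"dr":[0,0,0]}
    - {"gripper":0.0,"translation":[0,0,0.1],"dr":[0,0,0]}
    - {"gripper":0.0,"translation":[0,0,0.3],"dr":[0,0,0]}
    - {"gripper":0.0,"translation":[0,0,0.3],"dr":[0,0,0]}
    - {"gripper":0,"translation":[0,0,0],"dr":[0,0,0]}
    - {"gripper":0,"translation":[0,0,0],"dr":[0,0,0]}

```text
clock: 9.38
eef_pos: [586.0, 121.7, 129.2]
tcp_rot: [-3.141, -0.005, 0.178]
contact_force: [0.3, 0.8, 0.0]
opening: 0.501
```

```bash
python3 - <<'E'
from h import *
import cv2
s=r.sense();print(s["clock"],s["eef_pos"],s["tcp_rot"],s["opening"],s["contact_force"])
c=r.calibration("wrist");w=r.grab_frame("wrist");b=r.grab_frame("side")
np.savez("w4.npz",**c)
cv2.imwrite("pics/w4.png",w);cv2.imwrite("pics/s4.png",b)
v=np.hstack([cv2.resize(w,(480,360)),cv2.resize(b[190:350,195:335],(315,360),interpolation=cv2.INTER_CUBIC)]);cv2.imwrite("pics/c4.png",v)
E
```

```text
9.3833 [586.03074313 121.71291638 129.2173776 ] [-3.14143575 -0.00454833  0.17826028] 0.5006537939289283 [0.34235081 0.80043125 0.04389496]
```

View pics/c4.png

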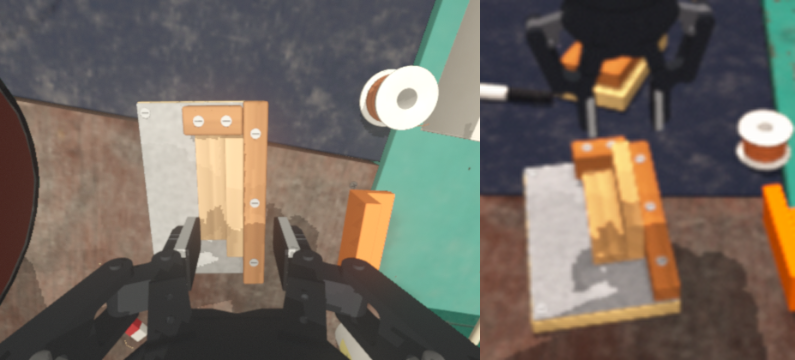

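The offcut lies flat against the fence and its end is at the stop block, at (213,135), fully released. Next I shut the fingers, turn the tool 90° and move over the leg.

jog_arm:
  deltas:
    - {"gripper":0.2,"translation":[-0.04,-0.01,0],"dr":[0,0,0.077]}
    - {"gripper":0.4,"translation":[-0.04,-0.01,0],"dr":[0,0,0.077]}
    - {"gripper":0.6,"translation":[-0.04,-0.01,0],"dr":[0,0,0.077]}
    - {"gripper":0.8,"translation":[-0.04,-0.01,0],"dr":[0,0,0.077]}
    - {"gripper":1,"translation":[-0.04,-0.002,0],"dr":[0,0,0.077]}
    - {"gripper":1,"translation":[-0.03,0,0],"dr":[0,0,0.077]}
    - {"gripper":1,"translation":[0,0,0],"dr":[0,0,0.077]}
    - {"gripper":1,"translation":[0,0,0],"dr":[0,0,0.077]}
    - {"gripper":1,"translation":[0,0,0],"dr":[0,0,0.077]}
    - {"gripper":1,"translation":[0,0,0],"dr":[0,0,0.077]}
    - {"gripper":1,"translation":[0,0,0],"dr":[0,0,0.077]}
    - {"gripper":1,"translation":[0,0,0],"dr":[0,0,0.077]}

```text
clock: 10.48
eef_pos: [560.6, 117.0, 125.3]
tcp_rot: [-3.139, 0.0, 1.636]
contact_force: [-0.7, 0.2, -0.4]
opening: 0.0
```

jog_arm:
  deltas:
    - {"gripper":1,"translation":[0,0,-0.1],"dr":[0,0,0.076]}
    - {"gripper":1,"translation":[0,0,-0.2],"dr":[0,0,0]}
    - {"gripper":1,"translation":[0,0,-0.15],"dr":[0,0,0]}
    - {"gripper":1,"translation":[0,0,0],"dr":[0,0,0]}
    - {"gripper":1,"translation":[0,0,0],"dr":[0,0,0]}

```text
clock: 10.9
eef_pos: [560.2, 116.9, 80.2]
tcp_rot: [-3.138, 0.0, 1.749]
contact_force: [0.2, -0.8, 0.0]
opening: 0.0
```

```bash
python3 - <<'E'
from h import *
import cv2
s=r.sense();print(s["clock"],s["eef_pos"],s["tcp_rot"],s["opening"],s["contact_force"],s["qpos"])
w=r.grab_frame("wrist");b=r.grab_frame("side")
v=np.hstack([cv2.resize(w,(480,360)),cv2.resize(b[190:350,195:335],(315,360),interpolation=cv2.INTER_CUBIC)]);cv2.imwrite("pics/c5.png",v)
E
```

```text
10.9 [560.22331739 116.8957618   80.24650395] [-3.13792059e+00  8.60989427e-05  1.74896386e+00] 0.00012705199903900513 [ 0.2141173  -0.83522969  0.03811113] [ 2.03083641e-01  4.97322577e-01  1.87344490e+00  7.73874921e-06
  7.74498248e-01 -1.54588561e+00]
```

View pics/c5.png

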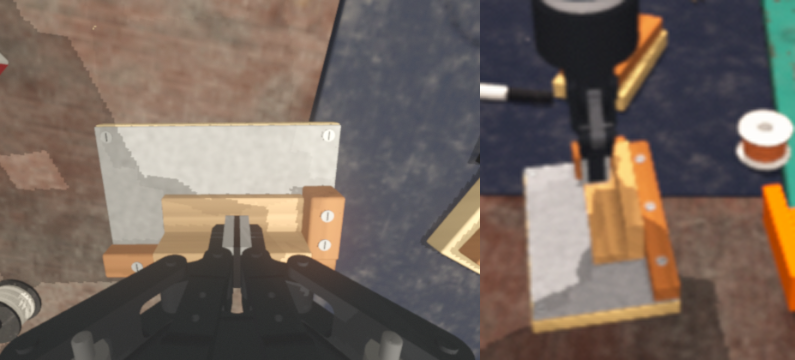

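The shut fingers are over the leg, just short of the rib. I go down into the corner now.

jog_arm:
  deltas:
    - {"gripper":1,"translation":[0.04,0.008,-0.15],"dr":[0,0,0]}
    - {"gripper":1,"translation":[0,0,-0.1],"dr":[0,0,0]}
    - {"gripper":1,"translation":[0,0,-0.03],"dr":[0,0,0]}
    - {"gripper":1,"translation":[0,0,0],"dr":[0,0,0]}
    - {"gripper":1,"translation":[0,0,0],"dr":[0,0,0]}

```text
clock: 11.42
eef_pos: [565.5, 117.9, 53.9]
tcp_rot: [-3.141, 0.0, 1.749]
contact_force: [-0.3, 1.2, -0.2]
opening: -0.005
```

jog_arm:
  deltas:
    - {"gripper":1,"translation":[0.02,0.004,0],"dr":[0,0,0]}
    - {"gripper":1,"translation":[0.01,0.002,0],"dr":[0,0,0]}
    - {"gripper":1,"translation":[0,0,0],"dr":[0,0,0]}
    - {"gripper":1,"translation":[0,0,0],"dr":[0,0,0]}

```text
clock: 11.75
eef_pos: [567.3, 118.3, 54.0]
tcp_rot: [-3.139, 0.0, 1.749]
contact_force: [-4.4, -1.3, 3.8]
opening: -0.002
```

jog_arm:
  deltas:
    - {"gripper":1,"translation":[-0.01,-0.002,-0.02],"dr":[0,0,0]}
    - {"gripper":1,"translation":[0,0,-0.02],"dr":[0,0,0]}
    - {"gripper":1,"translation":[0,0,0],"dr":[0,0,0]}
    - {"gripper":1,"translation":[0,0,0],"dr":[0,0,0]}

```text
clock: 12.08
eef_pos: [567.2, 118.3, 50.1]
tcp_rot: [-3.141, -0.0, 1.749]
contact_force: [-4.9, -1.0, 8.0]
opening: -0.002
```

jog_arm:
  deltas:
    - {"gripper":1,"translation":[0.01,0.002,0],"dr":[0,0,0]}
    - {"gripper":1,"translation":[0.01,0.002,0],"dr":[0,0,0]}
    - {"gripper":1,"translation":[0,0,0],"dr":[0,0,0]}
    - {"gripper":1,"translation":[0,0,0],"dr":[0,0,0]}

```text
clock: 12.42
eef_pos: [567.3, 118.3, 50.1]
tcp_rot: [-3.137, 0.0, 1.749]
contact_force: [-12.7, -2.2, 14.9]
opening: -0.004
```

jog_arm:
  deltas:
    - {"gripper":1,"translation":[0,0,-0.015],"dr":[0,0,0]}
    - {"gripper":1,"translation":[0,0,0],"dr":[0,0,0]}
    - {"gripper":1,"translation":[0,0,0],"dr":[0,0,0]}
    - {"gripper":1,"translation":[0,0,0],"dr":[0,0,0]}
    - {"gripper":1,"translation":[0,0,0],"dr":[0,0,0]}

```text
clock: 12.83
eef_pos: [567.3, 118.3, 50.0]
tcp_rot: [-3.137, 0.0, 1.749]
contact_force: [-17.6, -3.2, 32.7]
opening: -0.003
```

```bash
python3 - <<'E'
from h import *
import cv2
s=r.sense();print(s["clock"],s["eef_pos"],s["tcp_rot"],s["opening"],s["contact_force"],s["qvel"].round(3))
w=r.grab_frame("wrist");b=r.grab_frame("side")
v=np.hstack([cv2.resize(w,(480,360)),cv2.resize(b[190:350,195:335],(315,360),interpolation=cv2.INTER_CUBIC)]);cv2.imwrite("pics/c6.png",v)
E
```

```text
12.8333 [567.26297332 118.34805919  49.98213134] [-3.13703163e+00  7.39557209e-05  1.74911298e+00] -0.002792088530588235 [-17.61871125  -3.23411102  32.72787318] [-0.001  0.001  0.002 -0.001  0.001 -0.001]
```

View pics/c6.png

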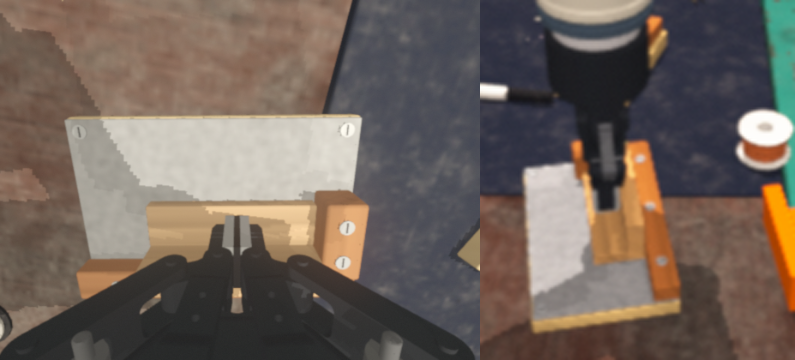

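jog_arm:
  deltas:
    - {"gripper":1,"translation":[0.006,0.001,0.006],"dr":[0,0,0]}
    - {"gripper":1,"translation":[0,0,0],"dr":[0,0,0]}
    - {"gripper":1,"translation":[0,0,0],"dr":[0,0,0]}
    - {"gripper":1,"translation":[0,0,0],"dr":[0,0,0]}
    - {"gripper":1,"translation":[0,0,0],"dr":[0,0,0]}
    - {"gripper":1,"translation":[0,0,0],"dr":[0,0,0]}

```text
clock: 13.43
eef_pos: [567.3, 118.4, 50.0]
tcp_rot: [-3.136, 0.0, 1.749]
contact_force: [-18.0, -3.1, 27.5]
opening: -0.0
```

```bash
python3 -c "
from rig import r
print(r.sign_off()); s=r.sense(); print(s['clock'],s['eef_pos'],s['contact_force'])"
```

```text
the job is handed in; nothing more can be done
None
the job is handed in; nothing more can be done
```

The job is handed in, with the offcut pressed into the inside corner of the L and the arm still holding it. No verdict came back.

- **Lift:** I gripped the offcut by its rib and lifted it clear. After the lift, the camera view showed both boards still in place.
- **Placing:** I carried it to the jig and slid it until I felt the fence and then the stop block. I let go and saw it lying flat in its place.
- **Pressing:** I shut the fingers, turned them 90°, and put them into the inside corner, pushing down and forward.

**Last checks, at 13.4 s:**
- The tool force was steady at about 18 N into the fence and 27 N down onto the bed. Even if the bed's friction takes its full share, that leaves about 8 N on the fence.
- The last picture, taken just before a final 0.6 mm adjustment of the push, showed the offcut level, with its rib on the fence and its end at the stop block.
- I could not measure the contact forces on the fence and bed separately, so those figures are inferred from the tool force.
- Nothing failed. The top and side cameras disagreed by about 3 mm on the jig's position, so I placed the offcut by touch instead.

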